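# Free the pan catch, tip the scale pan and lock it again

## Task

Empty the tipping pan of the counter scale: slide its flush catch fully across to the left by the small ridge to free the pan, then tip the pan by its ball-ended lever to about 45 degrees towards the round metal dish and hold it there for a second. Bring the pan back fully level and slide the catch fully home to the right again so that the pan is locked; leave the dish, herb jar, mug and tin where they stand, upright.

Things in the scene. Friction and masses are not known exactly. Their poses are not given: they have to be found in the camera images.
- board: Wooden board, 270 (x) x 300 (y) x 15 mm, fixed; origin: centre of its underside; x away from the robot at yaw 0, y left, z up. A fixed scale stands on it. The scale's own place is NOT measured: up to 5 mm off in x and y and 0.04 rad in yaw from the nominal places below, and its levelling feet put its deck 77 to 89 mm above the board's underside: find it by touch or sight.
- ridge_mark (a point): Point fixed to the board, at deck height (nominal): where the middle of the catch's ridge is nominally while the catch is home. Board axes. The deck is the console's white, flat, rigid top: nominally 80 mm to the front (-x), 120 mm to the back, 44 mm right, 60 mm left of here. The pan (rim 73 mm above the deck) begins 86 mm right of here.
- lever_mark (a point): Point fixed to the board: nominal centre of the black ball (28 mm across) on the pan's lever while level, 123 mm above the deck's actual height. Board axes. The lever is a 9 mm steel rod from the ball straight down to the tipping axis, 95 mm below, which runs along x. The bearing upright 20 mm behind the rod ends 40 mm above the deck; the pan starts 36 mm behind.
- catch (a joint): Slide catch in the deck, m. 0 = home right (-y), its bolt locks the pan; 0.016 = fully left (+y), pan free. Grey plate (1 mm below the deck, in an opening 36 x 60 mm) with a grey ridge: 26 mm in x, 6 mm thick in y, top 8 mm above the deck. Not pressed down. A detent holds it at each end: it takes 5 to 10 N sideways on the ridge, then snaps over past half-way.
- tipper (a joint): Tipping angle of brass pan and lever, rad. 0 = level, at a stop, lever upright; grows as the pan's right edge (-y) dips towards the dish and the ball swings to -y and down; 0.785 = 45 degrees; 1.1 = far stop. Friction hinge: stays where left, takes 2 to 4 N at the ball. Locked (0.02 rad of play) while the catch is home.
- dish_c (a point): Round pale metal dish, 290 mm across, 39 mm high, loose, right of the board; point on its axis 20 mm up.
- herb_jar_c (a point): Glass herb jar with dark lid, 66 mm across, 100 mm high, loose; point at its centre.
- mug_c (a point): Striped tea mug, 86 mm across, 90 mm high, loose; point near its centre, 45 mm up.
- tin_c (a point): Round red and white balm tin, 58 mm across, 50 mm high, loose; point at its centre.

How it is judged:
On the way, in this order (a step that is already met when the one before it is completed fails the run):
1. the catch is fully across to the left, the pan still level (value of joint catch above 0.0135 m and value of joint tipper below 0.06 rad), for 0.2 s.
2. the pan is held tipped at about 45 degrees (37 to 53) (value of joint tipper between 0.646 and 0.925 rad), for 0.6 s.
3. the pan is back level, the catch still across (value of joint tipper below 0.05 rad and value of joint catch above 0.012 m), for 0.1 s.
At the end, for the whole second after the job is handed in: The catch is home on the right (within 2.5 mm) and the pan level (within 0.05 rad, 3 degrees) (value of joint catch below 0.0025 m and value of joint tipper below 0.05 rad); the robot touches nothing.
It fails at once if the dish is shifted by more than 40 mm (distance of dish_c from where it was at the start of the episode above 0.04 m).
It fails at once if the herb jar, mug or tin is shifted by more than 40 mm (distance of any of herb_jar_c, mug_c, tin_c from where it was at the start of the episode above 0.04 m).
It fails at once if the herb jar, mug or tin is knocked over (angle between any of herb_jar_c, mug_c, tin_c's own z axis and vertical above 0.7 rad).
It also fails if it takes over 64 s, if anything falls off the work surface, if the arm or the gripper's body presses on something with over 40 N, if the wrist force passes 120 N, or if a joint passes its speed limit or range.

## Robot

A 6-joint arm with a two-finger parallel gripper is mounted at the origin on a cart in front of the work surface, level with it; the furniture and walls round the work are solid. World frame = base frame: x ahead of the robot, y to its left, z up, the work surface at z = 0. Lengths are in m, angles in rad, forces in N, time in s.
With the tool pointing down it reaches from about 0.35 to 0.85 m from the base axis. Payload 8.1 kg.
Tool frame: the origin (TCP) lies at the very end of the fingers, on their centre line; the grasp point (between the pads) lies 19 mm behind it (bot.hold_point_z is the distance from the TCP to the grasp point, in m); z points along the fingers, y is the line along which they close (so a half turn about z gives the same grasp; the last joint's range is limited). The gripper opens to 85 mm and grips with 20 to 120 N. Pads are 22 mm wide; open, the fingers measure 114 mm over their backs; the gripper's body (76 mm by 85 mm) begins 54 mm behind the grasp point. The pads swing forward as they close: fully open they stand 13 mm farther back than shut.
Start: joints at [-1.335, 0.13, 1.488, -0, 1.523, -0.085], TCP at [0.189, -0.569, 0.231] pointing down, gripper open.
Joint ranges: [-2.96, 2.96], [-0.89, 2.26], [0.02, 2.5], [-1.34, 4.48], [0, 2.73], [-2.66, 2.66]. Speed limits (rad/s): [2.39, 2.39, 2.79, 3.14, 3.14, 3.14].

## Interface

Orientations are given as a rotation vector (axis times angle).
In Python, from workcell import readout, snapshot, get_calibration, bot gives the robot as it stands.
- The arm moves only by the tool servo_tool, never from a script. Its argument "motion" is a list of rows, each an object of numbers: "gripper": the opening, from 0 (shut) to 1 (fully open); "tx", "ty", "tz": the shift along the tool's x, y, z in m; "rx", "ry", "rz": the turn, a rotation vector about the tool's x, y, z in rad. A call has 1 to 10 rows; each row is the pose to reach, as a shift and turn from the pose commanded when the call began, along the tool's axes at that moment; what a row does not reach only later rows make up. A row lasts 1/12 s, in which the tool goes at most 41.7 mm and 7.16 degrees, less where a joint would pass 70% of its speed; a pose out of reach is approached as far as the arm can. A call with a gripper value outside its range is refused whole. The fingers move at their own pace and stop on an object; "force" is the grip in N (left out, the last holds). Time passes only in rows, so rows that repeat a pose let the fingers close. It gives the time, the measured TCP pose, the force, the opening and the grip force at its end, in the units of the state.
- readout.get_state(): the state, without advancing time (a new reading comes with each control period).
- snapshot(name): name is "scene" or "top" or "wrist"; returns the picture (384x512x3 uint8, red, green, blue); there is no depth.
- get_calibration(name): a dict with "vertical_fov" (degrees; the focal length in pixels is half the picture's height over the tangent of half this angle, whatever the lens; pixels are square), "cx", "cy" (the principal point, pixels), "origin" and "attitude" of the camera in the world. Camera axes: x right, y down, z forward; pixel columns grow to the right and rows downward; lengths in m; the calibration is good to about 2 mm. A picture is of the moment at which its call begins: read the wrist's pose just before it. get_calibration takes no time and is no camera call; for the wrist camera it gives the pose at the moment of the call.
- bot.close_job(): hands the job in; it is judged then, once.
The state is a dict: "time": time; "qpos": joint angles; "qd": joint speeds; "joint_torque": joint torques, N m; "tcp_pos": TCP position; "tool_rot": TCP orientation; "ft_force": force on the tool from outside, world axes, zero at the start; "ft_torque": the same for the moment, N m; "gripper_width": finger opening in m; "grip_force": force on a finger pad.
Only numpy, scipy, OpenCV 4.12 (cv2) and the standard library are available. Lean on these libraries where they do the work, as an engineer would, in place of code of your own. Each camera call takes 0.05 s, during which the arm holds its last target. There are 200 camera calls.

## Working session

There is one attempt and no reset: what is moved stays moved. The work goes in short steps, Python scripts to look and compute and a tool call to move; the robot and the scene stay as the last step left them, time stands still between calls to the robot, and variables do not carry over. Pictures are saved under pics/ and viewed, at most 10 in all, crops included, and the job is handed in when it is done.

Besides the shell and the picture viewer there is one more tool, called after "Call:" as name(argument=value, ...) on one line, values as JSON. servo_tool: Moves the arm, as the interface text tells. Its arguments: {"type":"object","properties":{"motion":{"type":"array"},"force":{"type":"number"}},"required":["motion"]}

```bash
mkdir -p pics; ls
cat > h.py <<'E'
from workcell import readout, snapshot, get_calibration, bot
import numpy as np, cv2
from scipy.spatial.transform import Rotation as R
def cam(n):
    c=get_calibration(n); f=192/np.tan(np.radians(c["vertical_fov"])/2)
    A=np.array(c["attitude"]); 
    A=A if A.shape==(3,3) else (R.from_rotvec(A).as_matrix() if A.shape==(3,) else None)
    return f,c["cx"],c["cy"],np.array(c["origin"]),A
def cast(C,u,v,z):
    f,cx,cy,o,A=C; d=A@np.array([(u-cx)/f,(v-cy)/f,1]); return o+d*(z-o[2])/d[2]
def proj(C,p):
    f,cx,cy,o,A=C; q=A.T@(np.array(p)-o); return q[:2]/q[2]*f+[cx,cy]
def save(n,im): cv2.imwrite("pics/"+n,im[:,:,::-1])
E
python3 - <<'E'
from h import *
for n in("scene","top"):
    print(get_calibration(n)); im=snapshot(n); np.save("pics/%s.npy"%n,im); save(n+"0.png",im)
s=readout.get_state();print(s); print(bot.hold_point_z)
E
```

```text
pics
{'vertical_fov': 47.50903638588895, 'cx': 264.24862337020494, 'cy': 196.64491295007926, 'origin': array([0.11292169, 0.83580059, 0.68535933]), 'attitude': array([-0.6060039 ,  2.45973163, -1.40771284])}
{'vertical_fov': 56.24429475275615, 'cx': 249.80110063052746, 'cy': 188.62134154259576, 'origin': array([3.31926873e-01, 8.72898623e-04, 1.27424613e+00]), 'attitude': array([-2.11079628,  2.15904901, -0.19392658])}
{'time': 0.1, 'qpos': array([-1.33538642e+00,  1.31093806e-01,  1.48915132e+00,  2.48943785e-05,
        1.52301633e+00, -8.54114586e-02]), 'qd': array([ 0.0013582 , -0.00078435, -0.00281467, -0.00062718, -0.00083388,
       -0.00107672]), 'joint_torque': array([ 7.10340155e-04, -5.70955753e+01, -5.01940119e+01, -2.15183236e-04,
        8.21196445e-03,  8.98583608e-07]), 'tcp_pos': array([ 0.18911613, -0.56889939,  0.23035493]), 'tool_rot': array([-3.09961588e+00, -5.01518617e-01,  1.57383629e-04]), 'ft_force': array([-0.79029517, -0.31470646, -0.69317284]), 'ft_torque': array([ 0.03004373, -0.02891982, -0.05688467]), 'grip_force': 0.0, 'gripper_width': 0.08541571178178241}
0.0187
```

View pics/scene0.png

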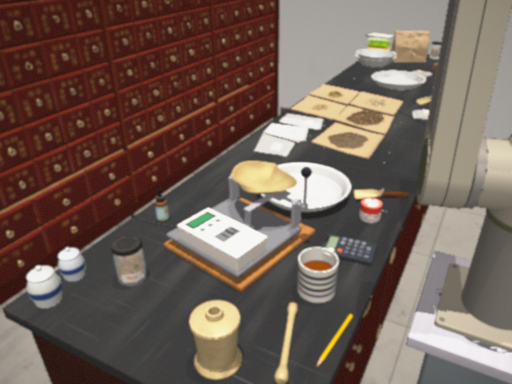

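View pics/top0.png

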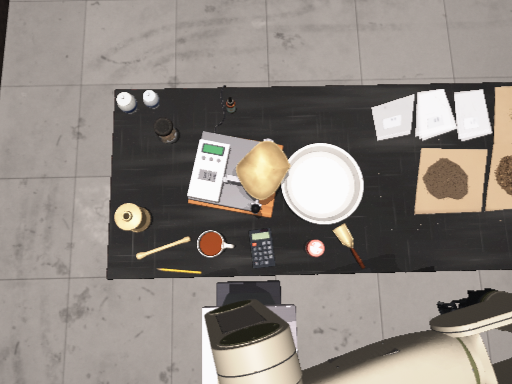

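The scene shows the white console (about 220,238), the pan (265,178) and the ball (306,173). In the top view the ball is near (256,208), the mug at (210,243) and the tin at (316,248). The ridge should be near (230,180), so I'll enlarge that.

Run:
```python
from h import *
a=np.load("pics/top.npy")[125:225,175:295]; b=np.load("pics/scene.npy")[155:290,160:330]
a=cv2.resize(a,(480,400),interpolation=cv2.INTER_CUBIC); 
save("topc.png",a)
b=cv2.resize(b,None,fx=4,fy=4,interpolation=cv2.INTER_CUBIC); save("scenec.png",b)
T=cam("top");S=cam("scene")
print(cast(T,255,208,.2),cast(T,210,243,.09),cast(T,316,248,.05),cast(T,322,183,.039),cast(T,230,180,.083))
```

```text
[ 0.45965089 -0.02479704  0.2       ] [0.36138   0.1221006 0.09     ] [ 0.3375166  -0.23023059  0.05      ] [ 0.56161981 -0.26568797  0.039     ] [0.57056751 0.0544298  0.083     ]
```

View pics/topc.png

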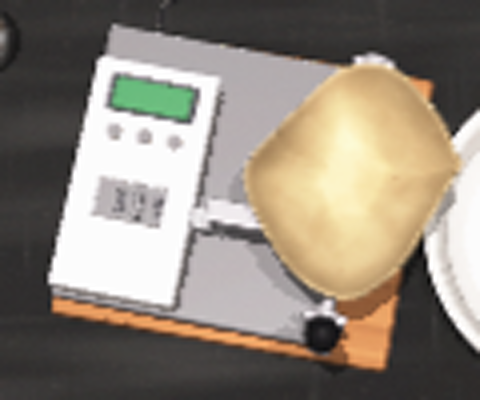

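View pics/scenec.png

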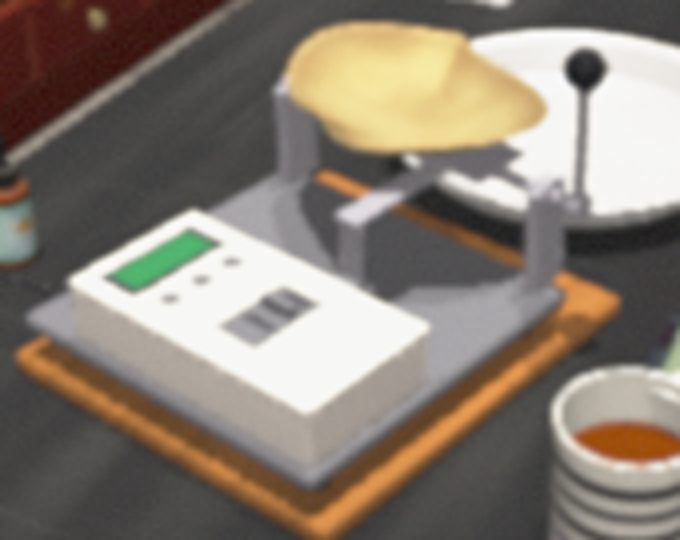

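The close-ups show the plate at about top (207,175). The ridge is the darker stripe across it. The ball is at top (255.5,208.2) and scene (306.5,172).

```bash
cat >> h.py <<'E'
def tri(Cs,uvs):
    M=np.zeros((3,3));b=np.zeros(3)
    for (f,cx,cy,o,A),(u,v) in zip(Cs,uvs):
        d=A@np.array([(u-cx)/f,(v-cy)/f,1]); d/=np.linalg.norm(d); P=np.eye(3)-np.outer(d,d); M+=P;b+=P@o
    return np.linalg.solve(M,b)
E
python3 - <<'E'
from h import *
T=cam("top");S=cam("scene")
t=lambda u,v:(175+u/4-.4,125+v/4-.4); s=lambda u,v:(160+u/4-.4,155+v/4-.4)
print("ball",tri((T,S),(t(322,333),s(586,68))))
for n,a,b in(("deck FL",(50,285),(313,413)),("FR",(175,308),(430,326)),("BL",(100,57),(72,282)),("BR",(221,75),(195,210)),("plateL-back",(98,178),(268,345)),):
    print(n,tri((T,S),(t(*a),s(*b))),cast(T,*t(*a),.083))
for n,a in(("pBL",(98,178)),("pBR",(165,187)),("pFR",(160,227)),("pFL",(93,216))): print(n,cast(T,*t(*a),.083))
for n,a in(("bFL",(52,314)),("bFR",(385,370)),("bBR",(433,83))): print(n,cast(T,*t(*a),.015))
W=cam("wrist"); st=readout.get_state(); A=R.from_rotvec(st["tool_rot"]).as_matrix(); 
print(A); print("cam in tool",A.T@(W[3]-st["tcp_pos"]),A.T@W[4],W[:3])
E
```

```text
ball [ 0.45802321 -0.02494747  0.21333604]
deck FL [0.51826743 0.19762908 0.08933164] [0.51957834 0.19882036 0.083     ]
FR [0.49829158 0.09442225 0.0881854 ] [0.49781384 0.09436215 0.083     ]
BL [0.71453022 0.15588723 0.0892817 ] [0.7174051  0.15715157 0.083     ]
BR [0.69560748 0.05221157 0.08947906] [0.6991065  0.05318456 0.083     ]
plateL-back [0.59454712 0.15178592 0.08467293] [0.6105807  0.15875939 0.083     ]
pBL [0.6105807  0.15875939 0.083     ]
pBR [0.60152732 0.10199437 0.083     ]
pFR [0.56705808 0.10645034 0.083     ]
pFL [0.57776369 0.16294369 0.083     ]
bFL [0.50435741 0.20818189 0.015     ]
bFR [ 0.44828057 -0.08403619  0.015     ]
bBR [ 0.70844227 -0.13637053  0.015     ]
[[ 9.48977135e-01  3.15344675e-01 -3.65054313e-04]
 [ 3.15344842e-01 -9.48975752e-01  1.62857584e-03]
 [ 1.67135029e-04 -1.66059923e-03 -9.99998607e-01]]
cam in tool [ 0.08165034 -0.00022789 -0.14220152] [[-5.45233999e-04 -9.48662035e-01 -3.16291077e-01]
 [ 9.99999518e-01 -7.75335093e-04  6.01652226e-04]
 [-8.15996197e-04 -3.16290596e-01  9.48662001e-01]] (np.float64(269.39085605767514), 254.58948667568612, 193.5657007011425)
```

```bash
cat >> h.py <<'E'
def delta(p,yaw=None):
    s=readout.get_state(); A=R.from_rotvec(s["tool_rot"]); d=A.inv().apply(np.array(p)-s["tcp_pos"])
    r=None
    if yaw is not None:
        B=R.from_euler("z",yaw)*R.from_euler("x",np.pi); r=(A.inv()*B).as_rotvec()
    print("t",d.round(4),"r",None if r is None else r.round(4), "tcp",s["tcp_pos"].round(4),"q",s["qpos"].round(2),"F",s["ft_force"].round(1),s["time"],s["gripper_width"])
E
python3 - <<'E'
from h import *
delta((.585,.121,.33),-.2)
E
```

```text
t [ 0.5933 -0.53   -0.0987] r [-1.700e-03  3.000e-04  5.208e-01] tcp [ 0.1891 -0.5689  0.2304] q [-1.34  0.13  1.49  0.    1.52 -0.09] F [-0.8 -0.3 -0.7] 0.1 0.08541571178178241
```

Call:
servo_tool(motion=[{"tz": -0.04},{"tz": -0.08,"tx": 0.02,"ty": -0.018},{"tx": 0.05,"ty": -0.045,"tz": -0.1,"rz": 0.1},{"tx": 0.08,"ty": -0.07,"tz": -0.1,"rz": 0.2},{"tx": 0.11,"ty": -0.098,"tz": -0.1,"rz": 0.3},{"tx": 0.14,"ty": -0.125,"tz": -0.1,"rz": 0.4},{"tx": 0.17,"ty": -0.152,"tz": -0.1,"rz": 0.52},{"tx": 0.2,"ty": -0.179,"tz": -0.1,"rz": 0.52},{"tx": 0.23,"ty": -0.205,"tz": -0.1,"rz": 0.52},{"tx": 0.26,"ty": -0.232,"tz": -0.1,"rz": 0.52}])

```text
validation failed for argument at $.mo...
```

Run:
```python
from h import *
delta((.585,.121,.33),-.2)
```

```text
t [ 0.5933 -0.53   -0.0987] r [-1.700e-03  3.000e-04  5.208e-01] tcp [ 0.1891 -0.5689  0.2304] q [-1.34  0.13  1.49  0.    1.52 -0.09] F [-0.8 -0.3 -0.7] 0.1 0.08541571178178241
```

Call:
servo_tool(motion=[{"gripper": 1,"tx": 0,"ty": 0,"tz": -0.04,"rx": 0,"ry": 0,"rz": 0},{"gripper": 1,"tx": 0.02,"ty": -0.018,"tz": -0.08,"rx": 0,"ry": 0,"rz": 0},{"gripper": 1,"tx": 0.05,"ty": -0.045,"tz": -0.1,"rx": 0,"ry": 0,"rz": 0.1},{"gripper": 1,"tx": 0.08,"ty": -0.07,"tz": -0.1,"rx": 0,"ry": 0,"rz": 0.2},{"gripper": 1,"tx": 0.11,"ty": -0.098,"tz": -0.1,"rx": 0,"ry": 0,"rz": 0.3},{"gripper": 1,"tx": 0.14,"ty": -0.125,"tz": -0.1,"rx": 0,"ry": 0,"rz": 0.4},{"gripper": 1,"tx": 0.17,"ty": -0.152,"tz": -0.1,"rx": 0,"ry": 0,"rz": 0.52},{"gripper": 1,"tx": 0.2,"ty": -0.179,"tz": -0.1,"rx": 0,"ry": 0,"rz": 0.52},{"gripper": 1,"tx": 0.23,"ty": -0.205,"tz": -0.1,"rx": 0,"ry": 0,"rz": 0.52},{"gripper": 1,"tx": 0.26,"ty": -0.232,"tz": -0.1,"rx": 0,"ry": 0,"rz": 0.52}])

```text
time: 0.93
tcp_pos: [0.3631, -0.2654, 0.331]
tool_rot: [-3.126, 0.313, 0.0]
ft_force: [1.3, -1.5, 0.4]
gripper_width: 0.0853
grip_force: 0.0
```

Run:
```python
from h import *
delta((.585,.121,.33),-.2)
```

```text
t [ 0.1408 -0.4227  0.001 ] r [-0.0002  0.0001  0.0002] tcp [ 0.3631 -0.2654  0.331 ] q [-0.75 -0.3   1.72  0.    1.73  1.03] F [ 1.3 -1.5  0.4] 0.9333 0.08529691906799446
```

Call:
servo_tool(motion=[{"gripper": 0.35,"tx": 0.014,"ty": -0.04,"tz": 0,"rx": 0,"ry": 0,"rz": 0},{"gripper": 0.35,"tx": 0.028,"ty": -0.08,"tz": 0,"rx": 0,"ry": 0,"rz": 0},{"gripper": 0.35,"tx": 0.042,"ty": -0.12,"tz": 0,"rx": 0,"ry": 0,"rz": 0},{"gripper": 0.35,"tx": 0.056,"ty": -0.16,"tz": 0,"rx": 0,"ry": 0,"rz": 0},{"gripper": 0.35,"tx": 0.069,"ty": -0.2,"tz": 0,"rx": 0,"ry": 0,"rz": 0},{"gripper": 0.35,"tx": 0.082,"ty": -0.24,"tz": 0,"rx": 0,"ry": 0,"rz": 0},{"gripper": 0.35,"tx": 0.095,"ty": -0.28,"tz": 0,"rx": 0,"ry": 0,"rz": 0},{"gripper": 0.35,"tx": 0.108,"ty": -0.32,"tz": 0,"rx": 0,"ry": 0,"rz": 0},{"gripper": 0.35,"tx": 0.121,"ty": -0.36,"tz": 0,"rx": 0,"ry": 0,"rz": 0},{"gripper": 0.35,"tx": 0.134,"ty": -0.4,"tz": 0,"rx": 0,"ry": 0,"rz": 0}])

```text
time: 1.77
tcp_pos: [0.5712, 0.0959, 0.3308]
tool_rot: [3.126, -0.312, -0.001]
ft_force: [0.6, -0.4, 0.8]
gripper_width: 0.0301
grip_force: 0.0
```

Call:
servo_tool(motion=[{"gripper": 0.35,"tx": 0.007,"ty": -0.022,"tz": 0.02,"rx": 0,"ry": 0,"rz": 0},{"gripper": 0.35,"tx": 0.007,"ty": -0.022,"tz": 0.05,"rx": 0,"ry": 0,"rz": 0},{"gripper": 0.35,"tx": 0.007,"ty": -0.022,"tz": 0.085,"rx": 0,"ry": 0,"rz": 0},{"gripper": 0.35,"tx": 0.007,"ty": -0.022,"tz": 0.12,"rx": 0,"ry": 0,"rz": 0},{"gripper": 0.35,"tx": 0.007,"ty": -0.022,"tz": 0.14,"rx": 0,"ry": 0,"rz": 0},{"gripper": 0.35,"tx": 0.007,"ty": -0.022,"tz": 0.14,"rx": 0,"ry": 0,"rz": 0}])

```text
time: 2.27
tcp_pos: [0.5779, 0.1136, 0.1841]
tool_rot: [3.124, -0.312, -0.017]
ft_force: [-0.5, -0.2, -0.7]
gripper_width: 0.03
grip_force: 0.0
```

Run:
```python
from h import *
delta((.585,.121,.2),-.2)
W=cam("wrist");im=snapshot("wrist");np.save("pics/w.npy",im);save("w1.png",im)
print(proj(W,(.585,.121,.097)), [proj(W,p).round(0) for p in ((.5183,.1976,.089),(.4983,.0944,.089),(.7145,.1559,.089),(.6956,.0522,.089))])
```

```text
t [ 0.0053 -0.0086 -0.016 ] r [0.0034 0.0107 0.001 ] tcp [0.5779 0.1136 0.1841] q [ 0.11  0.14  1.57 -0.    1.45  1.88] F [-0.5 -0.2 -0.7] 2.2667 0.02997020801495918
[244.93149999 192.28472042] [array([185., 265.]), array([288., 264.]), array([166.,  43.]), array([302.,  40.])]
```

View pics/w1.png

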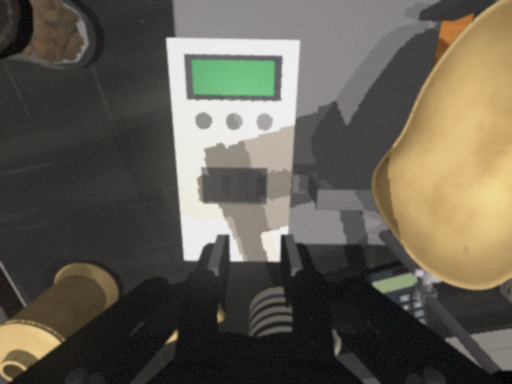

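The wrist view shows the deck corners at about (167,40), (299,40), (183,262) and (280,262), and the plate at x 200–268, y 168–203. I'll enlarge the plate with contrast to find the ridge.

Run:
```python
from h import *
a=np.load("pics/w.npy")[155:215,185:285].astype(float)
a=np.clip((a-30)*2.2,0,255).astype(np.uint8)
save("w1c.png",cv2.resize(a,None,fx=7,fy=7,interpolation=cv2.INTER_CUBIC))
delta((.585,.121,.2),-.2)
W=cam("wrist")
for p in((167,40),(299,40),(183,262),(280,262),(200,168),(268,168),(268,203),(202,203)): print(p,cast(W,*p,.088).round(4))
```

```text
t [ 0.0038 -0.0082 -0.0123] r [0.0021 0.0066 0.0009] tcp [0.5796 0.1137 0.1877] q [ 0.11  0.14  1.56 -0.    1.45  1.88] F [-0.1  0.3  0.2] 2.3167 0.029841339116700605
(167, 40) [0.7196 0.1562 0.088 ]
(299, 40) [0.6989 0.0537 0.088 ]
(183, 262) [0.5213 0.2012 0.088 ]
(280, 262) [0.5011 0.1028 0.088 ]
(200, 168) [0.6141 0.1578 0.088 ]
(268, 168) [0.6017 0.0967 0.088 ]
(268, 203) [0.5679 0.103  0.088 ]
(202, 203) [0.5805 0.1649 0.088 ]
```

View pics/w1c.png

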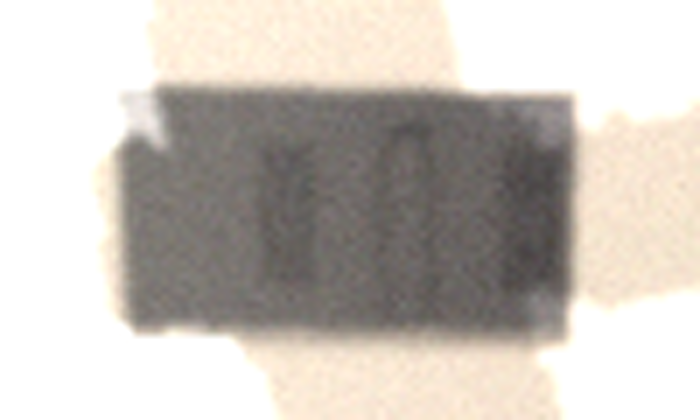

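Reading the crop: the ridge is the outlined grey bar at crop x 380–430, y 120–320, or about (243,187) in the full picture. That fits the home position right of the opening's centre. The arm was still settling, so I'll measure again now that it's still.

Run:
```python
from h import *
W=cam("wrist");im=snapshot("wrist")
delta((.585,.121,.2),-.2)
a=im.astype(float).mean(2)
m=((a<120)&(np.arange(384)[:,None]>140)&(np.arange(384)[:,None]<225)).astype(np.uint8)
n,l,s,c=cv2.connectedComponentsWithStats(m); 
for i in range(1,n):
    if 1000<s[i,4]<4000: print(s[i],c[i], cast(W,*c[i],.0875)); x,y,w,h,_=s[i]
print(a[y+10:y+h-8,x:x+w].mean(0).round(0)); 
u=cv2.resize(np.clip((im[y-5:y+h+5,x-5:x+w+5].astype(float)-30)*2.2,0,255).astype(np.uint8),None,fx=7,fy=7); save("w2c.png",u); print(x,y)
for z in(.0875,.096): print([cast(W,x+k,y+h/2,z).round(4) for k in(0,37,43,50)])
```

```text
t [ 0.0022 -0.0077 -0.0092] r [0.0007 0.0021 0.0008] tcp [0.5813 0.1138 0.1908] q [0.11 0.13 1.56 0.   1.45 1.88] F [0.3 0.1 1.1] 2.3667 0.029823669335292857
[ 203  168   66   37 2225] [235.7694382  185.96359551] [0.59058544 0.12956994 0.0875    ]
[117.  98.  88.  85.  86.  86.  85.  86.  85.  86.  85.  85.  84.  85.
  85.  84.  84.  84.  83.  82.  79.  76.  77.  76.  76.  76.  75.  75.
  80.  81.  81.  82.  81.  80.  80.  80.  78.  76.  76.  77.  78.  78.
  77.  74.  74.  77.  77.  77.  77.  76.  76.  76.  76.  74.  71.  68.
  68.  68.  68.  68.  68.  69.  74.  88. 110. 127.]
203 168
[array([0.5962, 0.1599, 0.0875]), array([0.5893, 0.1258, 0.0875]), array([0.5882, 0.1203, 0.0875]), array([0.5868, 0.1138, 0.0875])]
[array([0.5985, 0.1577, 0.096 ]), array([0.5918, 0.1248, 0.096 ]), array([0.5907, 0.1195, 0.096 ]), array([0.5894, 0.1133, 0.096 ])]
```

Run:
```python
from h import *
delta((.590,.122,.105),-.205)
```

```text
t [ 0.0071 -0.0098  0.0857] r [0.0007 0.0021 0.0058] tcp [0.5813 0.1138 0.1908] q [0.11 0.13 1.56 0.   1.45 1.88] F [0.3 0.1 1.1] 2.3667 0.029823669335292857
```

Call:
servo_tool(motion=[{"gripper": 0.22,"tx": 0.007,"ty": -0.01,"tz": 0.03,"rx": 0,"ry": 0,"rz": 0},{"gripper": 0.22,"tx": 0.007,"ty": -0.01,"tz": 0.055,"rx": 0,"ry": 0,"rz": 0},{"gripper": 0.22,"tx": 0.007,"ty": -0.01,"tz": 0.072,"rx": 0,"ry": 0,"rz": 0},{"gripper": 0.22,"tx": 0.007,"ty": -0.01,"tz": 0.08,"rx": 0,"ry": 0,"rz": 0},{"gripper": 0.22,"tx": 0.007,"ty": -0.01,"tz": 0.08,"rx": 0,"ry": 0,"rz": 0},{"gripper": 0.22,"tx": 0.007,"ty": -0.01,"tz": 0.08,"rx": 0,"ry": 0,"rz": 0},{"gripper": 0.22,"tx": 0.007,"ty": -0.01,"tz": 0.08,"rx": 0,"ry": 0,"rz": 0}])

```text
time: 2.95
tcp_pos: [0.5925, 0.1225, 0.1141]
tool_rot: [-3.125, 0.312, -0.006]
ft_force: [-0.6, 0.1, 0.1]
gripper_width: 0.0189
grip_force: 0.0
```

Run:
```python
from h import *
delta((.590,.122,.092),-.205)
W=cam("wrist");im=snapshot("wrist")
u=np.clip((im[130:290,150:350].astype(float)-20)*1.8,0,255).astype(np.uint8)
save("w3.png",cv2.resize(u,None,fx=3.5,fy=3.5,interpolation=cv2.INTER_CUBIC))
```

```text
t [-0.0024  0.001   0.0221] r [-0.0013 -0.0038  0.0057] tcp [0.5925 0.1225 0.1141] q [0.12 0.22 1.6  0.   1.31 1.89] F [-0.6  0.1  0.1] 2.95 0.01890720703670106
```

View pics/w3.png

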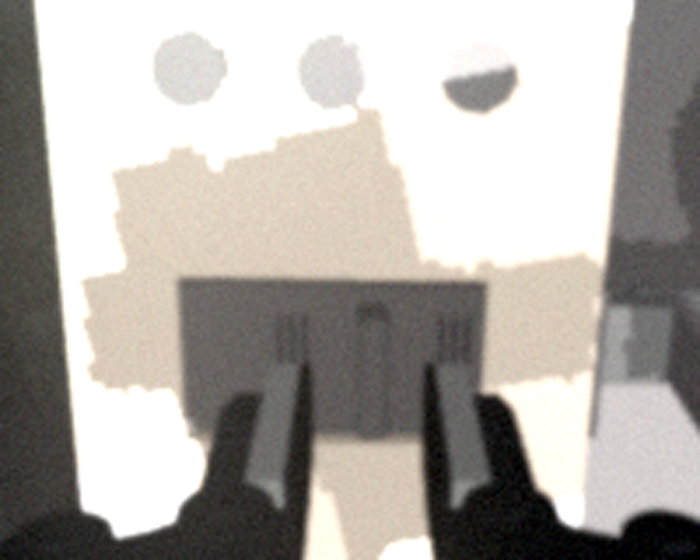

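The close view shows the ridge as the bar at crop (373, 305–437), midway between the fingertips at 310 and 430. Alignment is good, so I'll check x and then lower to touch.

Run:
```python
from h import *
W=cam("wrist")
for v in(318,437): print(cast(W,150+373/3.5,130+v/3.5,.096))
delta((.590,.122,.092),-.205)
```

```text
[0.60160423 0.11965482 0.096     ]
[0.57699323 0.12458098 0.096     ]
t [-0.0024  0.001   0.022 ] r [-0.0012 -0.0038  0.0057] tcp [0.5924 0.1225 0.114 ] q [ 0.12  0.22  1.6  -0.    1.31  1.89] F [ 0.1 -0.8  0.7] 3.0 0.018676064882424064
```

Call:
servo_tool(motion=[{"gripper": 0.22,"tx": -0.001,"ty": 0,"tz": 0.005,"rx": 0,"ry": 0,"rz": 0.005},{"gripper": 0.22,"tx": -0.001,"ty": 0,"tz": 0.01,"rx": 0,"ry": 0,"rz": 0.005},{"gripper": 0.22,"tx": -0.001,"ty": 0,"tz": 0.013,"rx": 0,"ry": 0,"rz": 0.005},{"gripper": 0.22,"tx": -0.001,"ty": 0,"tz": 0.015,"rx": 0,"ry": 0,"rz": 0.005},{"gripper": 0.22,"tx": -0.001,"ty": 0,"tz": 0.015,"rx": 0,"ry": 0,"rz": 0.005},{"gripper": 0.22,"tx": -0.001,"ty": 0,"tz": 0.015,"rx": 0,"ry": 0,"rz": 0.005}])

```text
time: 3.5
tcp_pos: [0.5896, 0.1225, 0.096]
tool_rot: [3.125, -0.32, -0.001]
ft_force: [-0.2, 0.1, -0.3]
gripper_width: 0.019
grip_force: 0.0
```

Call:
servo_tool(motion=[{"gripper": 0.22,"tx": 0,"ty": 0,"tz": 0.001,"rx": 0,"ry": 0,"rz": 0},{"gripper": 0.22,"tx": 0,"ty": 0,"tz": 0.002,"rx": 0,"ry": 0,"rz": 0},{"gripper": 0.22,"tx": 0,"ty": 0,"tz": 0.003,"rx": 0,"ry": 0,"rz": 0},{"gripper": 0.22,"tx": 0,"ty": 0,"tz": 0.004,"rx": 0,"ry": 0,"rz": 0},{"gripper": 0.22,"tx": 0,"ty": 0,"tz": 0.004,"rx": 0,"ry": 0,"rz": 0},{"gripper": 0.22,"tx": 0,"ty": 0,"tz": 0.004,"rx": 0,"ry": 0,"rz": 0}])

```text
time: 4.0
tcp_pos: [0.5897, 0.1225, 0.0922]
tool_rot: [3.125, -0.32, -0.0]
ft_force: [-0.6, -0.5, 0.2]
gripper_width: 0.0189
grip_force: 0.0
```

Call:
servo_tool(motion=[{"gripper": 0.22,"tx": 0,"ty": 0,"tz": 0.0015,"rx": 0,"ry": 0,"rz": 0},{"gripper": 0.22,"tx": 0,"ty": 0,"tz": 0.0015,"rx": 0,"ry": 0,"rz": 0},{"gripper": 0.22,"tx": 0,"ty": 0,"tz": 0.0015,"rx": 0,"ry": 0,"rz": 0},{"gripper": 0.22,"tx": 0,"ty": 0,"tz": 0.0015,"rx": 0,"ry": 0,"rz": 0}])

```text
time: 4.33
tcp_pos: [0.5898, 0.1225, 0.0908]
tool_rot: [3.125, -0.32, -0.0]
ft_force: [0.6, -0.1, 0.3]
gripper_width: 0.019
grip_force: 0.0
```

Call:
servo_tool(motion=[{"gripper": 0.22,"tx": 0,"ty": 0,"tz": 0.0015,"rx": 0,"ry": 0,"rz": 0},{"gripper": 0.22,"tx": 0,"ty": 0,"tz": 0.0015,"rx": 0,"ry": 0,"rz": 0},{"gripper": 0.22,"tx": 0,"ty": 0,"tz": 0.0015,"rx": 0,"ry": 0,"rz": 0},{"gripper": 0.22,"tx": 0,"ty": 0,"tz": 0.0015,"rx": 0,"ry": 0,"rz": 0}])

```text
time: 4.67
tcp_pos: [0.5898, 0.1225, 0.0893]
tool_rot: [3.125, -0.32, -0.0]
ft_force: [-1.2, -0.3, 0.8]
gripper_width: 0.0185
grip_force: 0.0
```

Call:
servo_tool(motion=[{"gripper": 0.22,"tx": 0,"ty": 0,"tz": 0.001,"rx": 0,"ry": 0,"rz": 0},{"gripper": 0.22,"tx": 0,"ty": 0,"tz": 0.001,"rx": 0,"ry": 0,"rz": 0},{"gripper": 0.22,"tx": 0,"ty": 0,"tz": 0.001,"rx": 0,"ry": 0,"rz": 0}])

```text
time: 4.92
tcp_pos: [0.5897, 0.1225, 0.0882]
tool_rot: [3.125, -0.32, -0.0]
ft_force: [-0.1, 0.3, 0.1]
gripper_width: 0.0188
grip_force: 0.0
```

Call:
servo_tool(motion=[{"gripper": 0.14,"tx": 0,"ty": 0,"tz": 0,"rx": 0,"ry": 0,"rz": 0},{"gripper": 0.14,"tx": 0,"ty": 0,"tz": 0,"rx": 0,"ry": 0,"rz": 0},{"gripper": 0,"tx": 0,"ty": 0,"tz": 0,"rx": 0,"ry": 0,"rz": 0},{"gripper": 0,"tx": 0,"ty": 0,"tz": 0,"rx": 0,"ry": 0,"rz": 0},{"gripper": 0,"tx": 0,"ty": 0,"tz": 0,"rx": 0,"ry": 0,"rz": 0},{"gripper": 0,"tx": 0,"ty": 0,"tz": 0,"rx": 0,"ry": 0,"rz": 0}], force=20)

```text
time: 5.42
tcp_pos: [0.5898, 0.1221, 0.0884]
tool_rot: [3.125, -0.321, -0.0]
ft_force: [-2.0, -4.0, 2.1]
gripper_width: 0.005
grip_force: 23.4
```

Call:
servo_tool(motion=[{"gripper": 0,"tx": 0,"ty": -0.003,"tz": 0,"rx": 0,"ry": 0,"rz": 0},{"gripper": 0,"tx": 0,"ty": -0.006,"tz": 0,"rx": 0,"ry": 0,"rz": 0},{"gripper": 0,"tx": 0,"ty": -0.009,"tz": 0,"rx": 0,"ry": 0,"rz": 0},{"gripper": 0,"tx": 0,"ty": -0.012,"tz": 0,"rx": 0,"ry": 0,"rz": 0},{"gripper": 0,"tx": 0,"ty": -0.015,"tz": 0,"rx": 0,"ry": 0,"rz": 0},{"gripper": 0,"tx": 0,"ty": -0.016,"tz": 0,"rx": 0,"ry": 0,"rz": 0},{"gripper": 0,"tx": 0,"ty": -0.016,"tz": 0,"rx": 0,"ry": 0,"rz": 0},{"gripper": 0,"tx": 0,"ty": -0.016,"tz": 0,"rx": 0,"ry": 0,"rz": 0},{"gripper": 0,"tx": 0,"ty": -0.016,"tz": 0,"rx": 0,"ry": 0,"rz": 0}], force=40)

```text
time: 6.17
tcp_pos: [0.5931, 0.1378, 0.0885]
tool_rot: [3.124, -0.32, 0.0]
ft_force: [-2.4, -4.1, 2.8]
gripper_width: 0.0043
grip_force: 43.5
```

Call:
servo_tool(motion=[{"gripper": 0,"tx": 0,"ty": -0.001,"tz": 0,"rx": 0,"ry": 0,"rz": 0},{"gripper": 0,"tx": 0,"ty": -0.002,"tz": 0,"rx": 0,"ry": 0,"rz": 0},{"gripper": 0,"tx": 0,"ty": -0.002,"tz": 0,"rx": 0,"ry": 0,"rz": 0},{"gripper": 0,"tx": 0,"ty": -0.002,"tz": 0,"rx": 0,"ry": 0,"rz": 0}])

```text
time: 6.5
tcp_pos: [0.5932, 0.138, 0.0884]
tool_rot: [3.121, -0.321, -0.001]
ft_force: [-4.7, -12.2, 5.7]
gripper_width: 0.0043
grip_force: 43.8
```

Call:
servo_tool(motion=[{"gripper": 0,"tx": 0,"ty": 0.0015,"tz": 0,"rx": 0,"ry": 0,"rz": 0},{"gripper": 0.25,"tx": 0,"ty": 0.0015,"tz": 0,"rx": 0,"ry": 0,"rz": 0},{"gripper": 0.25,"tx": 0,"ty": 0.0015,"tz": 0,"rx": 0,"ry": 0,"rz": 0},{"gripper": 0.25,"tx": 0,"ty": 0.0015,"tz": 0,"rx": 0,"ry": 0,"rz": 0},{"gripper": 0.25,"tx": 0,"ty": 0.0015,"tz": -0.01,"rx": 0,"ry": 0,"rz": 0},{"gripper": 0.3,"tx": 0,"ty": 0.0015,"tz": -0.04,"rx": 0,"ry": 0,"rz": 0},{"gripper": 0.5,"tx": 0,"ty": 0.0015,"tz": -0.08,"rx": 0,"ry": 0,"rz": 0},{"gripper": 0.7,"tx": 0,"ty": 0.0015,"tz": -0.12,"rx": 0,"ry": 0,"rz": 0},{"gripper": 0.7,"tx": 0,"ty": 0.0015,"tz": -0.16,"rx": 0,"ry": 0,"rz": 0},{"gripper": 0.7,"tx": 0,"ty": 0.0015,"tz": -0.19,"rx": 0,"ry": 0,"rz": 0}])

```text
time: 7.33
tcp_pos: [0.5937, 0.1392, 0.2835]
tool_rot: [-3.124, 0.319, -0.007]
ft_force: [0.7, 0.1, 1.1]
gripper_width: 0.0599
grip_force: 0.0
```

Run:
```python
from h import *
im=snapshot("top"); T=cam("top")
delta((.458,-.025,.275),-.205)
def blob(n,im,x0,x1,y0,y1):
    g=im[y0:y1,x0:x1].max(2); m=(g<60).astype(np.uint8); k,l,s,c=cv2.connectedComponentsWithStats(m)
    print(n,[(s[i].tolist(),(c[i]+[x0,y0]).round(1)) for i in range(1,k) if s[i,4]>15])
blob("top",np.load("pics/top.npy"),246,264,199,217)
blob("scene",np.load("pics/scene.npy"),298,315,165,181)
```

```text
t [-0.102   0.1891  0.0132] r [-0.0048 -0.0125  0.0013] tcp [0.5959 0.1395 0.2904] q [0.15 0.13 1.38 0.   1.62 1.92] F [-0.3  0.3  4.8] 7.3833 0.059705906998065404
top [([5, 5, 9, 9, 58], array([255.1, 208.3])), ([2, 16, 14, 2, 19], array([253.9, 215.6]))]
scene [([4, 4, 8, 8, 44], array([305.7, 172.3]))]
```

Call:
servo_tool(motion=[{"gripper": 0.7,"tx": -0.02,"ty": 0.038,"tz": 0,"rx": 0,"ry": 0,"rz": 0},{"gripper": 0.7,"tx": -0.04,"ty": 0.076,"tz": 0,"rx": 0,"ry": 0,"rz": 0},{"gripper": 0.7,"tx": -0.061,"ty": 0.114,"tz": 0,"rx": 0,"ry": 0,"rz": 0},{"gripper": 0.7,"tx": -0.082,"ty": 0.15,"tz": 0,"rx": 0,"ry": 0,"rz": 0},{"gripper": 0.7,"tx": -0.1,"ty": 0.18,"tz": 0,"rx": 0,"ry": 0,"rz": 0},{"gripper": 0.7,"tx": -0.104,"ty": 0.189,"tz": 0,"rx": 0,"ry": 0,"rz": 0},{"gripper": 0.7,"tx": -0.104,"ty": 0.189,"tz": 0,"rx": 0,"ry": 0,"rz": 0},{"gripper": 0.7,"tx": -0.104,"ty": 0.189,"tz": 0,"rx": 0,"ry": 0,"rz": 0},{"gripper": 0.7,"tx": -0.104,"ty": 0.189,"tz": 0,"rx": 0,"ry": 0,"rz": 0}])

```text
time: 8.13
tcp_pos: [0.4537, -0.0245, 0.2787]
tool_rot: [-3.125, 0.319, -0.002]
ft_force: [0.7, 0.4, 0.3]
gripper_width: 0.0598
grip_force: 0.0
```

Run:
```python
from h import *
T=cam("top");S=cam("scene");W=cam("wrist");im=snapshot("wrist");save("w4.png",im)
b=tri((T,S),((255.1,208.3),(305.7,172.3)));print(b,proj(W,b)); delta((b[0],b[1],.275),-.205)
print(proj(W,b-[0,0,.05]))
```

```text
[ 0.4578107  -0.02465366  0.21148565] [254.11966894 202.47973503]
t [ 0.0041 -0.0005  0.0035] r [-0.0005 -0.0003  0.0019] tcp [ 0.4537 -0.0243  0.2785] q [-0.17 -0.29  1.8   0.    1.63  1.61] F [ 0.3  0.4 -0.8] 8.1833 0.059935777088723115
[254.18101762 185.23871345]
```

View pics/w4.png

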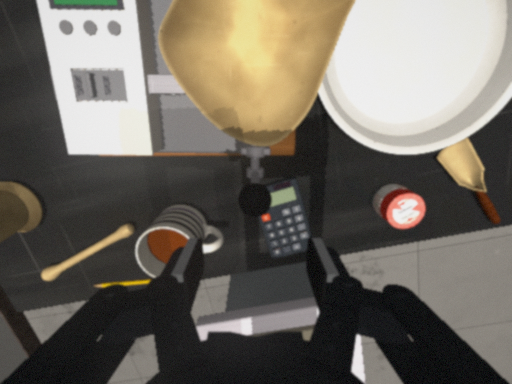

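The view shows the ball at (255,198), predicted at (254,202), so x is about 3 mm larger (≈0.4605). The mug at (170,235) and tin at (400,205) are clear of the fingers. I'll descend over the ball.

Call:
servo_tool(motion=[{"gripper": 0.7,"tx": 0.006,"ty": 0,"tz": 0.02,"rx": 0,"ry": 0,"rz": 0},{"gripper": 0.7,"tx": 0.006,"ty": 0,"tz": 0.045,"rx": 0,"ry": 0,"rz": 0},{"gripper": 0.7,"tx": 0.006,"ty": 0,"tz": 0.07,"rx": 0,"ry": 0,"rz": 0},{"gripper": 0.7,"tx": 0.006,"ty": 0,"tz": 0.082,"rx": 0,"ry": 0,"rz": 0},{"gripper": 0.7,"tx": 0.006,"ty": 0,"tz": 0.082,"rx": 0,"ry": 0,"rz": 0},{"gripper": 0.7,"tx": 0.006,"ty": 0,"tz": 0.082,"rx": 0,"ry": 0,"rz": 0},{"gripper": 0.7,"tx": 0.006,"ty": 0,"tz": 0.082,"rx": 0,"ry": 0,"rz": 0}])

```text
time: 8.77
tcp_pos: [0.4598, -0.0263, 0.1978]
tool_rot: [3.125, -0.319, 0.003]
ft_force: [0.1, 1.0, -0.5]
gripper_width: 0.0599
grip_force: 0.0
```

Call:
servo_tool(motion=[{"gripper": 0.45,"tx": 0,"ty": 0,"tz": 0,"rx": 0,"ry": 0,"rz": 0},{"gripper": 0.4,"tx": 0,"ty": 0,"tz": 0,"rx": 0,"ry": 0,"rz": 0},{"gripper": 0.35,"tx": 0,"ty": 0,"tz": 0,"rx": 0,"ry": 0,"rz": 0},{"gripper": 0.3,"tx": 0,"ty": 0,"tz": 0,"rx": 0,"ry": 0,"rz": 0},{"gripper": 0.25,"tx": 0,"ty": 0,"tz": 0,"rx": 0,"ry": 0,"rz": 0},{"gripper": 0.25,"tx": 0,"ty": 0,"tz": 0,"rx": 0,"ry": 0,"rz": 0}], force=25)

```text
time: 9.27
tcp_pos: [0.4595, -0.0265, 0.1975]
tool_rot: [-3.125, 0.32, -0.003]
ft_force: [-0.6, 1.6, 5.7]
gripper_width: 0.0258
grip_force: 24.3
```

Call:
servo_tool(motion=[{"gripper": 0.25,"tx": 0,"ty": 0.004,"tz": 0.0001,"rx": 0.05,"ry": 0,"rz": 0},{"gripper": 0.25,"tx": 0,"ty": 0.0081,"tz": 0.0004,"rx": 0.1,"ry": 0,"rz": 0},{"gripper": 0.25,"tx": 0,"ty": 0.0121,"tz": 0.0009,"rx": 0.15,"ry": 0,"rz": 0},{"gripper": 0.25,"tx": 0,"ty": 0.0161,"tz": 0.0016,"rx": 0.2,"ry": 0,"rz": 0},{"gripper": 0.25,"tx": 0,"ty": 0.0161,"tz": 0.0016,"rx": 0.2,"ry": 0,"rz": 0}])

```text
time: 9.68
tcp_pos: [0.4558, -0.0434, 0.1954]
tool_rot: [-2.924, 0.302, -0.032]
ft_force: [-0.8, 2.3, 5.6]
gripper_width: 0.0266
grip_force: 24.8
```

Call:
servo_tool(motion=[{"gripper": 0.25,"tx": 0,"ty": 0.0057,"tz": 0.0002,"rx": 0.07,"ry": 0,"rz": 0},{"gripper": 0.25,"tx": 0,"ty": 0.0113,"tz": 0.0008,"rx": 0.14,"ry": 0,"rz": 0},{"gripper": 0.25,"tx": 0,"ty": 0.0169,"tz": 0.0018,"rx": 0.21,"ry": 0,"rz": 0},{"gripper": 0.25,"tx": 0,"ty": 0.0224,"tz": 0.0032,"rx": 0.28,"ry": 0,"rz": 0},{"gripper": 0.25,"tx": 0,"ty": 0.0278,"tz": 0.0049,"rx": 0.35,"ry": 0,"rz": 0},{"gripper": 0.25,"tx": 0,"ty": 0.033,"tz": 0.007,"rx": 0.42,"ry": 0,"rz": 0},{"gripper": 0.25,"tx": 0,"ty": 0.0381,"tz": 0.0095,"rx": 0.49,"ry": 0,"rz": 0},{"gripper": 0.25,"tx": 0,"ty": 0.043,"tz": 0.0124,"rx": 0.56,"ry": 0,"rz": 0},{"gripper": 0.25,"tx": 0,"ty": 0.0447,"tz": 0.0135,"rx": 0.585,"ry": 0,"rz": 0},{"gripper": 0.25,"tx": 0,"ty": 0.0447,"tz": 0.0135,"rx": 0.585,"ry": 0,"rz": 0}])

```text
time: 10.52
tcp_pos: [0.4469, -0.0837, 0.1719]
tool_rot: [-2.344, 0.244, -0.099]
ft_force: [-1.7, -2.5, 2.0]
gripper_width: 0.0261
grip_force: 25.5
```

Call:
servo_tool(motion=[{"gripper": 0.25,"tx": 0,"ty": 0,"tz": 0,"rx": 0,"ry": 0,"rz": 0},{"gripper": 0.25,"tx": 0,"ty": 0,"tz": 0,"rx": 0,"ry": 0,"rz": 0},{"gripper": 0.25,"tx": 0,"ty": 0,"tz": 0,"rx": 0,"ry": 0,"rz": 0},{"gripper": 0.25,"tx": 0,"ty": 0,"tz": 0,"rx": 0,"ry": 0,"rz": 0},{"gripper": 0.25,"tx": 0,"ty": 0,"tz": 0,"rx": 0,"ry": 0,"rz": 0},{"gripper": 0.25,"tx": 0,"ty": 0,"tz": 0,"rx": 0,"ry": 0,"rz": 0}])

```text
time: 11.02
tcp_pos: [0.4471, -0.0827, 0.1728]
tool_rot: [-2.349, 0.24, -0.099]
ft_force: [-4.0, -4.2, 2.1]
gripper_width: 0.0263
grip_force: 25.7
```

Run:
```python
from h import *
s=readout.get_state(); A=R.from_rotvec(s["tool_rot"]).as_matrix(); print(s["tcp_pos"]-.014*A[:,2], A[:,2], np.degrees(np.arccos(-A[2,2])),s["time"],s["qpos"])
a=snapshot("scene")[100:300,130:400]; save("s2.png",cv2.resize(a,None,fx=2.5,fy=2.5))
```

```text
[ 0.4451468  -0.09240646  0.18276292] [ 0.14266094  0.69067757 -0.70895158] 44.85032291394435 11.0167 [-0.80185652  0.05520495  1.88078699  0.62720794  1.68884199  0.88994282]
```

View pics/s2.png

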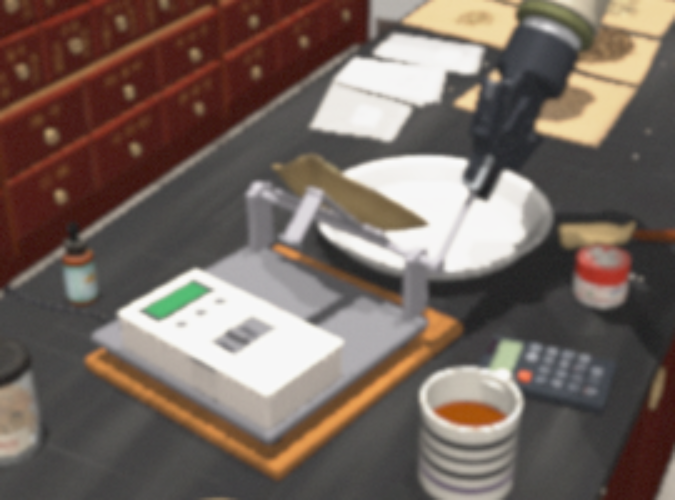

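The pan is tipped about 45° with the ball held at crop (480,185), and the dish, tin and mug are standing. I'll hold a little longer, then go back.

Call:
servo_tool(motion=[{"gripper": 0.25,"tx": 0,"ty": 0,"tz": 0,"rx": 0,"ry": 0,"rz": 0},{"gripper": 0.25,"tx": 0,"ty": 0,"tz": 0,"rx": 0,"ry": 0,"rz": 0},{"gripper": 0.25,"tx": 0,"ty": 0,"tz": 0,"rx": 0,"ry": 0,"rz": 0},{"gripper": 0.25,"tx": 0,"ty": -0.0057,"tz": 0.0002,"rx": -0.07,"ry": 0,"rz": 0},{"gripper": 0.25,"tx": 0,"ty": -0.0113,"tz": 0.0008,"rx": -0.14,"ry": 0,"rz": 0},{"gripper": 0.25,"tx": 0,"ty": -0.0169,"tz": 0.0018,"rx": -0.21,"ry": 0,"rz": 0},{"gripper": 0.25,"tx": 0,"ty": -0.0224,"tz": 0.0032,"rx": -0.28,"ry": 0,"rz": 0},{"gripper": 0.25,"tx": 0,"ty": -0.0278,"tz": 0.0049,"rx": -0.35,"ry": 0,"rz": 0},{"gripper": 0.25,"tx": 0,"ty": -0.033,"tz": 0.007,"rx": -0.42,"ry": 0,"rz": 0},{"gripper": 0.25,"tx": 0,"ty": -0.0388,"tz": 0.0099,"rx": -0.5,"ry": 0,"rz": 0}])

```text
time: 11.9
tcp_pos: [0.4545, -0.0497, 0.1935]
tool_rot: [-2.849, 0.293, -0.045]
ft_force: [0.8, -2.9, -8.3]
gripper_width: 0.0262
grip_force: 25.1
```

Call:
servo_tool(motion=[{"gripper": 0.25,"tx": 0,"ty": -0.0057,"tz": 0.0002,"rx": -0.07,"ry": 0,"rz": 0},{"gripper": 0.25,"tx": 0,"ty": -0.0113,"tz": 0.0008,"rx": -0.14,"ry": 0,"rz": 0},{"gripper": 0.25,"tx": 0,"ty": -0.0169,"tz": 0.0018,"rx": -0.21,"ry": 0,"rz": 0},{"gripper": 0.25,"tx": 0,"ty": -0.0228,"tz": 0.0033,"rx": -0.285,"ry": 0,"rz": 0},{"gripper": 0.25,"tx": 0,"ty": -0.024,"tz": 0.0033,"rx": -0.285,"ry": 0,"rz": 0},{"gripper": 0.25,"tx": 0,"ty": -0.025,"tz": 0.0033,"rx": -0.285,"ry": 0,"rz": 0},{"gripper": 0.25,"tx": 0,"ty": -0.025,"tz": 0.0033,"rx": -0.285,"ry": 0,"rz": 0},{"gripper": 0.25,"tx": 0,"ty": -0.025,"tz": 0.0033,"rx": -0.285,"ry": 0,"rz": 0}])

```text
time: 12.57
tcp_pos: [0.4595, -0.0255, 0.1976]
tool_rot: [3.122, -0.318, 0.003]
ft_force: [-1.2, -8.8, 2.3]
gripper_width: 0.0259
grip_force: 26.0
```

Call:
servo_tool(motion=[{"gripper": 0.7,"tx": 0,"ty": 0,"tz": 0,"rx": 0,"ry": 0,"rz": 0},{"gripper": 0.7,"tx": 0,"ty": 0,"tz": 0,"rx": 0,"ry": 0,"rz": 0},{"gripper": 0.7,"tx": 0,"ty": 0,"tz": 0,"rx": 0,"ry": 0,"rz": 0},{"gripper": 0.7,"tx": 0,"ty": 0,"tz": 0,"rx": 0,"ry": 0,"rz": 0},{"gripper": 0.7,"tx": 0,"ty": 0,"tz": -0.02,"rx": 0,"ry": 0,"rz": 0},{"gripper": 0.7,"tx": 0,"ty": 0,"tz": -0.05,"rx": 0,"ry": 0,"rz": 0},{"gripper": 0.7,"tx": 0,"ty": 0,"tz": -0.08,"rx": 0,"ry": 0,"rz": 0},{"gripper": 0.7,"tx": 0,"ty": 0,"tz": -0.09,"rx": 0,"ry": 0,"rz": 0},{"gripper": 0.7,"tx": 0,"ty": 0,"tz": -0.09,"rx": 0,"ry": 0,"rz": 0},{"gripper": 0.7,"tx": 0,"ty": 0,"tz": -0.09,"rx": 0,"ry": 0,"rz": 0}])

```text
time: 13.4
tcp_pos: [0.4596, -0.0243, 0.2869]
tool_rot: [-3.125, 0.32, -0.002]
ft_force: [0.5, 0.2, 0.2]
gripper_width: 0.0594
grip_force: 0.0
```

Run:
```python
from h import *
W=cam("wrist");im=snapshot("wrist")
g=im[160:245,225:290].max(2);m=(g<50).astype(np.uint8);k,l,s,c=cv2.connectedComponentsWithStats(m)
for i in range(1,k):
    if s[i,4]>200: print(s[i],c[i]+[225,160],cast(W,*(c[i]+[225,160]),.2115))
delta((.5932,.138,.29),-.205)
```

```text
[   0    0   65   85 3215] [251.92877138 199.06189736] [ 0.46414737 -0.0226604   0.2115    ]
t [ 0.0986 -0.1861 -0.0044] r [-0.0001  0.0012  0.0009] tcp [ 0.4589 -0.0243  0.2857] q [-0.16 -0.27  1.77  0.    1.64  1.61] F [ 0.1 -0.3 -0.1] 13.45 0.059709542117809745
```

Call:
servo_tool(motion=[{"gripper": 0.24,"tx": 0.02,"ty": -0.037,"tz": -0.004,"rx": 0,"ry": 0,"rz": 0},{"gripper": 0.24,"tx": 0.04,"ty": -0.074,"tz": -0.004,"rx": 0,"ry": 0,"rz": 0},{"gripper": 0.24,"tx": 0.06,"ty": -0.111,"tz": -0.004,"rx": 0,"ry": 0,"rz": 0},{"gripper": 0.24,"tx": 0.08,"ty": -0.148,"tz": -0.004,"rx": 0,"ry": 0,"rz": 0},{"gripper": 0.24,"tx": 0.098,"ty": -0.18,"tz": -0.004,"rx": 0,"ry": 0,"rz": 0},{"gripper": 0.24,"tx": 0.098,"ty": -0.186,"tz": 0.03,"rx": 0,"ry": 0,"rz": 0},{"gripper": 0.24,"tx": 0.098,"ty": -0.186,"tz": 0.07,"rx": 0,"ry": 0,"rz": 0},{"gripper": 0.24,"tx": 0.098,"ty": -0.186,"tz": 0.11,"rx": 0,"ry": 0,"rz": 0},{"gripper": 0.24,"tx": 0.098,"ty": -0.186,"tz": 0.15,"rx": 0,"ry": 0,"rz": 0},{"gripper": 0.24,"tx": 0.098,"ty": -0.186,"tz": 0.165,"rx": 0,"ry": 0,"rz": 0}])

```text
time: 14.28
tcp_pos: [0.5872, 0.1372, 0.1119]
tool_rot: [3.122, -0.319, -0.02]
ft_force: [-0.6, -0.4, -1.4]
gripper_width: 0.0207
grip_force: 0.0
```

Call:
servo_tool(motion=[{"gripper": 0.22,"tx": 0,"ty": 0,"tz": 0,"rx": 0,"ry": 0,"rz": 0},{"gripper": 0.22,"tx": 0,"ty": 0,"tz": 0,"rx": 0,"ry": 0,"rz": 0},{"gripper": 0.22,"tx": 0,"ty": 0,"tz": 0,"rx": 0,"ry": 0,"rz": 0},{"gripper": 0.22,"tx": 0,"ty": 0,"tz": 0,"rx": 0,"ry": 0,"rz": 0},{"gripper": 0.22,"tx": 0,"ty": 0,"tz": 0,"rx": 0,"ry": 0,"rz": 0},{"gripper": 0.22,"tx": 0,"ty": 0,"tz": 0,"rx": 0,"ry": 0,"rz": 0}])

```text
time: 14.78
tcp_pos: [0.5941, 0.138, 0.1238]
tool_rot: [-3.124, 0.32, -0.005]
ft_force: [0.2, -0.1, 0.4]
gripper_width: 0.0186
grip_force: 0.0
```

Run:
```python
from h import *
delta((.5932,.138,.0885),-.205)
```

```text
t [-0.001   0.0002  0.0353] r [-0.0011 -0.0029  0.0008] tcp [0.5941 0.138  0.1238] q [0.14 0.23 1.58 0.   1.33 1.92] F [ 0.2 -0.1  0.4] 14.7833 0.018643417252281382
```

Call:
servo_tool(motion=[{"gripper": 0.22,"tx": 0,"ty": 0,"tz": 0.008,"rx": 0,"ry": 0,"rz": 0},{"gripper": 0.22,"tx": 0,"ty": 0,"tz": 0.016,"rx": 0,"ry": 0,"rz": 0},{"gripper": 0.22,"tx": 0,"ty": 0,"tz": 0.022,"rx": 0,"ry": 0,"rz": 0},{"gripper": 0.22,"tx": 0,"ty": 0,"tz": 0.026,"rx": 0,"ry": 0,"rz": 0},{"gripper": 0.22,"tx": 0,"ty": 0,"tz": 0.028,"rx": 0,"ry": 0,"rz": 0},{"gripper": 0.22,"tx": 0,"ty": 0,"tz": 0.028,"rx": 0,"ry": 0,"rz": 0},{"gripper": 0.22,"tx": 0,"ty": 0,"tz": 0.028,"rx": 0,"ry": 0,"rz": 0},{"gripper": 0.22,"tx": 0,"ty": 0,"tz": 0.028,"rx": 0,"ry": 0,"rz": 0}])

```text
time: 15.45
tcp_pos: [0.5932, 0.1379, 0.0942]
tool_rot: [-3.125, 0.32, -0.001]
ft_force: [-0.8, 0.4, -0.4]
gripper_width: 0.0191
grip_force: 0.0
```

Go to 0.0885, close, then slide right.

Call:
servo_tool(motion=[{"gripper": 0.22,"tx": 0,"ty": 0,"tz": 0.002,"rx": 0,"ry": 0,"rz": 0},{"gripper": 0.22,"tx": 0,"ty": 0,"tz": 0.004,"rx": 0,"ry": 0,"rz": 0},{"gripper": 0.22,"tx": 0,"ty": 0,"tz": 0.0055,"rx": 0,"ry": 0,"rz": 0},{"gripper": 0.22,"tx": 0,"ty": 0,"tz": 0.0055,"rx": 0,"ry": 0,"rz": 0},{"gripper": 0.14,"tx": 0,"ty": 0,"tz": 0.0055,"rx": 0,"ry": 0,"rz": 0},{"gripper": 0.05,"tx": 0,"ty": 0,"tz": 0.0055,"rx": 0,"ry": 0,"rz": 0},{"gripper": 0,"tx": 0,"ty": 0,"tz": 0.0055,"rx": 0,"ry": 0,"rz": 0},{"gripper": 0,"tx": 0,"ty": 0,"tz": 0.0055,"rx": 0,"ry": 0,"rz": 0},{"gripper": 0,"tx": 0,"ty": 0,"tz": 0.0055,"rx": 0,"ry": 0,"rz": 0}], force=30)

```text
time: 16.2
tcp_pos: [0.5929, 0.1378, 0.0884]
tool_rot: [3.125, -0.32, -0.0]
ft_force: [-0.8, -0.7, 1.0]
gripper_width: 0.0048
grip_force: 29.8
```

Call:
servo_tool(motion=[{"gripper": 0,"tx": 0,"ty": 0.003,"tz": 0,"rx": 0,"ry": 0,"rz": 0},{"gripper": 0,"tx": 0,"ty": 0.006,"tz": 0,"rx": 0,"ry": 0,"rz": 0},{"gripper": 0,"tx": 0,"ty": 0.009,"tz": 0,"rx": 0,"ry": 0,"rz": 0},{"gripper": 0,"tx": 0,"ty": 0.012,"tz": 0,"rx": 0,"ry": 0,"rz": 0},{"gripper": 0,"tx": 0,"ty": 0.015,"tz": 0,"rx": 0,"ry": 0,"rz": 0},{"gripper": 0,"tx": 0,"ty": 0.0165,"tz": 0,"rx": 0,"ry": 0,"rz": 0},{"gripper": 0,"tx": 0,"ty": 0.0175,"tz": 0,"rx": 0,"ry": 0,"rz": 0},{"gripper": 0,"tx": 0,"ty": 0.0175,"tz": 0,"rx": 0,"ry": 0,"rz": 0},{"gripper": 0,"tx": 0,"ty": 0.0175,"tz": 0,"rx": 0,"ry": 0,"rz": 0}], force=40)

```text
time: 16.95
tcp_pos: [0.5895, 0.1219, 0.0884]
tool_rot: [-3.123, 0.32, -0.0]
ft_force: [-0.6, 7.4, -0.0]
gripper_width: 0.0049
grip_force: 43.3
```

Call:
servo_tool(motion=[{"gripper": 0,"tx": 0,"ty": -0.0012,"tz": 0,"rx": 0,"ry": 0,"rz": 0},{"gripper": 0.25,"tx": 0,"ty": -0.0012,"tz": 0,"rx": 0,"ry": 0,"rz": 0},{"gripper": 0.25,"tx": 0,"ty": -0.0012,"tz": 0,"rx": 0,"ry": 0,"rz": 0},{"gripper": 0.25,"tx": 0,"ty": -0.0012,"tz": 0,"rx": 0,"ry": 0,"rz": 0},{"gripper": 0.25,"tx": 0,"ty": -0.0012,"tz": -0.01,"rx": 0,"ry": 0,"rz": 0},{"gripper": 0.25,"tx": 0,"ty": -0.0012,"tz": -0.03,"rx": 0,"ry": 0,"rz": 0},{"gripper": 0.25,"tx": 0,"ty": -0.0012,"tz": -0.06,"rx": 0,"ry": 0,"rz": 0},{"gripper": 0.25,"tx": 0,"ty": -0.0012,"tz": -0.09,"rx": 0,"ry": 0,"rz": 0},{"gripper": 0.25,"tx": 0,"ty": -0.0012,"tz": -0.1,"rx": 0,"ry": 0,"rz": 0},{"gripper": 0.25,"tx": 0,"ty": -0.0012,"tz": -0.1,"rx": 0,"ry": 0,"rz": 0}])

```text
time: 17.78
tcp_pos: [0.5924, 0.122, 0.1938]
tool_rot: [-3.123, 0.32, -0.013]
ft_force: [0.1, -0.3, -0.9]
gripper_width: 0.0215
grip_force: 0.0
```

Run:
```python
from h import *
delta((.59,.122,.19),-.205)
w=snapshot("wrist")[:300]; s=snapshot("scene")[130:300,150:400]
w=np.clip(w.astype(float)*1.3,0,255).astype(np.uint8)[120:240,160:330]
h=500
save("fin.png",np.hstack([cv2.resize(w,(400,282)),cv2.resize(s,(400,282))]))
```

```text
t [-0.0023  0.0005  0.0037] r [-0.0025 -0.0078  0.0006] tcp [0.5924 0.122  0.1938] q [ 0.12  0.15  1.53 -0.    1.45  1.89] F [ 0.1 -0.3 -0.9] 17.7833 0.021533478258562923
```

View pics/fin.png

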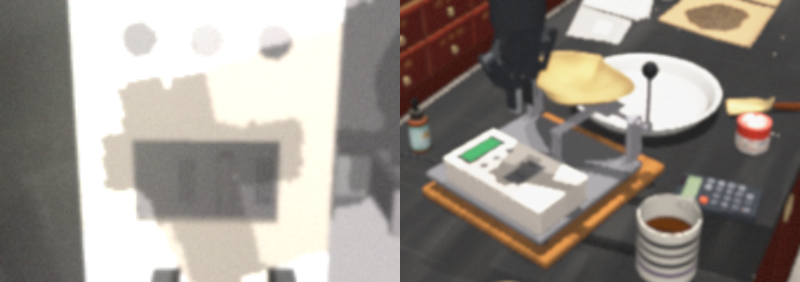

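The lever is upright at the right of the scene view (650,70), the pan is level, and the ridge is back right of centre. The dish, tin and mug are standing, and the fingers are clear, so I'll hand in.

```bash
python3 -c "
from workcell import bot
print(bot.close_job())"
```

```text
the job is handed in; nothing more can be done
None
```

The pan was tipped to about 45° and held for over half a second, then brought back level and locked with the catch home; in the last view the dish, mug and tin stood undisturbed (the herb jar was out of that view), and the job is handed in, with no result reported back.

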